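Tare the balance without touching it

TASK

Tare the balance with the weighing boat on its pan: gently push the sliding glass lid of the draft shield fully shut by its black bar, then point at the touch-free tare sensor with the green ring, fingertips two to three centimetres above it and touching nothing, keep still there for two seconds, and take the hand well away. Do not touch the console and keep the hand away from the blue-ringed sensor, which switches the balance off; pick nothing up and leave everything else standing where it is.

Things in the scene. Friction and masses are not known exactly. Their poses are not given: they have to be found in the camera images.
- balance: precision balance, white housing with a glass draft-shield box, 265 mm deep (x) by 196 mm wide (y), fixed to the worktop. Origin on the worktop under the housing; own x points from its front (console, towards the robot) to its back, z up; it stands turned by up to 0.18 rad. The glass box reaches from 41 mm in front of the origin to 126 mm behind it along x, its rails to 156 mm above the worktop; the console lies in front of it, from x = -138 to -40 mm
- console: the balance's front console, 194 mm wide, black face sloping 0.14 rad down towards the robot, 41 to 55 mm above the worktop, with a display, keys and two flat touch-free sensors. Same origin and axes as the balance
- green_sensor (a point): centre of the dark window of the touch-free tare sensor with the green ring (ring 30 mm across, flush), at the left of the console seen from the robot, 48 mm above the worktop; z straight up. A steady fingertip 3 to 45 mm above it, within about 20 mm sideways, sets it off after two seconds. The glass box begins 55 mm behind it
- blue_sensor (a point): centre of the like sensor with the blue ring (switches the balance off), at the right of the console, 136 mm from the green one; it reacts to a fingertip less than 50 mm above it and within 30 mm sideways
- draft_lid (a joint): opening of the sliding glass lid in m: 0 shut (against its stop), 0.09 fully open, starts half to fully open. It slides level along the balance's x axis, towards +x to open, and stays where it is left; it takes 1 to 2 N to move
- lid_grip (a point): middle of the top edge of the lid's black push bar, which stands on the lid's front edge, runs 94 mm along the balance's y, is 10 mm thick (along x) and moves with the lid; 176 mm above the worktop. The bar reaches from 6 to 26 mm above the underside of the lid; the lid's upper face lies 22 mm below this point (21 mm at the metal strip up to 11 mm from the bar's middle) and extends 150 mm behind the bar
- pan (a point): centre of the top of the round steel weighing pan (104 mm across) inside the glass box, 76 mm above the worktop
- weigh_boat: white weighing boat, 60 x 70 x 18 mm, on the pan; origin at the centre of its underside
- vial_red: upright vial with red cap, 18 mm across, 62 mm high; bystander at the left. Origin at the centre of its underside, as for the other bystanders
- vial_green: upright vial with green cap, 20 mm across, 55 mm high; bystander at the left
- vial_purple: upright vial with purple cap, 18 mm across, 58 mm high; bystander at the left
- dropper_red: white dropper bottle with red cap, 32 mm across, 72 mm high; bystander at the right
- dropper_blue: white dropper bottle with blue cap, 32 mm across, 70 mm high; bystander at the right
- petri: covered petri dish, 61 mm across, 13 mm high; bystander at the front right
- wipes_box: white and yellow-green box of wipes, 63 x 120 x 46 mm; bystander at the right

How it is judged:
By the outcome, as a careful person would: the job done as asked, in the order asked, and still so for the second after the job is handed in, with the robot touching nothing.
It also fails if it takes over 48 s, if anything falls off the work surface, if the arm or the gripper's body presses on something with over 40 N, if the wrist force passes 120 N, or if a joint passes its speed limit or range.

ROBOT

A 7-joint arm with a two-finger parallel gripper is mounted at the origin on a cart in front of the work surface, level with it; the furniture and walls round the work are solid. World frame = base frame: x ahead of the robot, y to its left, z up, the work surface at z = 0. Lengths are in m, angles in rad, forces in N, time in s.
With the tool pointing down it reaches from about 0.4 to 0.85 m from the base axis. Payload 10.4 kg.
Tool frame: the origin (TCP) lies between the finger pads; the fingertips stand 11 mm ahead of it and the grasp point (between the pads) lies 8 mm behind it; x points along the fingers, y is the direction in which the jaws open and shut, and the axes are right-handed (so a half turn about x gives the same grasp; the last joint's range is limited). The gripper opens to 87 mm and grips with 3 to 60 N. Pads are 19 mm wide; open, the fingers measure 117 mm over their backs; the gripper's body (75 mm by 190 mm) begins 51 mm behind the grasp point.
Start: joints at [1.205, 0.332, -0.065, 1.46, 0.022, 1.35, -0.088], TCP at [0.21, -0.589, 0.234] pointing down, gripper open.
Joint ranges: [-2.6, 2.6], [-0.5, 2.12], [-1.47, 1.34], [0.16, 2.42], [-1.27, 4.41], [0.06, 2.06], [-2.6, 2.6]. Speed limits (rad/s): [2.22, 2.22, 2.79, 2.79, 3.14, 3.14, 3.14].

INTERFACE

Orientations are given as a unit quaternion [x, y, z, w].
In Python, from bench import r, cams, ticket gives the robot as it stands. The module is installed in compiled form; this text tells all that it offers.
- The arm moves only by the tool drive_tool, never from a script. Its argument "moves" is text: rows parted by semicolons, each of 5 numbers parted by spaces: the shift along the world's x, y, z in m, then the turn about the world's z in degrees, then the closure, from 0 (fully open) to 1 (shut). In form: x y z twist grip; .... A call has 1 to 20 rows; each row shifts and turns the commanded pose from where the row before left it; what a row does not reach is not made up. A row lasts 1/8 s, in which the tool goes at most 62.5 mm and 10.7 degrees, less where a joint would pass 70% of its speed; a pose out of reach is approached as far as the arm can. A call is refused whole if a number of a shift passes 0.0625 or a number of a turn 10.7, either way. A call with a gripper value outside its range is refused whole. The fingers move at their own pace and stop on an object; "newtons" is the grip in N (left out, the last holds). Time passes only in rows, so rows that do not move let the fingers close. It gives the time, the measured TCP pose, the force and the opening at its end, in the units of the state.
- r.read_state(): the state, without advancing time (a new reading comes with each control period).
- cams.camera(name): name is "scene" or "top"; returns a dict with "color" (384x512x3 uint8, red, green, blue), "fx", "fy", "cx", "cy" (pixels), "extrinsics" (4x4, takes a point from camera to world coordinates). Camera axes: x right, y down, z forward; pixel columns grow to the right and rows downward; lengths in m; the calibration is good to about 2 mm. A picture is of the moment at which its call begins. There is no depth.
- ticket.close_job(): hands the job in, once; it reports no verdict.
The state is a dict: "time": time; "joint_positions": joint angles; "joint_vel": joint speeds; "joint_torque": joint torques, N m; "ee_pos": TCP position; "eef_rot": TCP orientation; "ft_force": force on the tool from outside, world axes, zero at the start; "torque": the same for the moment, N m; "width": finger opening in m.
Only numpy, scipy, OpenCV 4.12 (cv2) and the standard library are available. Lean on these libraries where they do the work, as an engineer would, in place of code of your own. Each camera call takes 0.05 s, during which the arm holds its last target.

## Working session

There is one attempt and no reset: what is moved stays moved. The work goes in short steps, Python scripts to look and compute and a tool call to move; the robot and the scene stay as the last step left them, time stands still between calls to the robot, and variables do not carry over. Pictures are saved under pics/ and viewed, and the job is handed in when it is done.

Besides the shell and the picture viewer there is one more tool, called after ">>>" in YAML: its name, and indented under it one key for each argument. drive_tool: Moves the arm, as the interface text tells. Its arguments: {"type":"object","properties":{"moves":{"type":"string"},"newtons":{"type":"number"}},"required":["moves"]}

```bash
mkdir -p pics; python3 - <<'E'
from bench import r,cams
import cv2,numpy as np
for n in("scene","top"):
    c=cams.camera(n); cv2.imwrite(f"pics/{n}0.png",c["color"][:,:,::-1]); print(n,c["fx"],c["fy"],c["cx"],c["cy"]);print(np.round(c["extrinsics"],4).tolist())
s=r.read_state(); print(s["time"],s["ee_pos"],s["eef_rot"],s["ft_force"],s["width"])
E
```

```text
scene 346.57780554073327 346.57780554073327 256.59337778584177 192.6947177374877
[[-0.6686, -0.5315, 0.5201, 0.0491], [-0.7436, 0.4828, -0.4625, 0.3046], [-0.0053, -0.696, -0.718, 0.7248], [0.0, 0.0, 0.0, 1.0]]
top 404.16901116642833 404.16901116642833 260.1263981867649 198.4591098788368
[[-0.0111, -0.9859, 0.1671, 0.3339], [-0.9998, 0.0078, -0.0208, -0.0807], [0.0192, -0.1673, -0.9857, 1.1031], [0.0, 0.0, 0.0, 1.0]]
0.1 [ 0.20998123 -0.58831284  0.23283557] [-0.69664823 -0.12107139  0.69683422 -0.12018748] [-0.07018345  0.40164985  0.18341243] 0.08727900004398362
```

View pics/scene0.png

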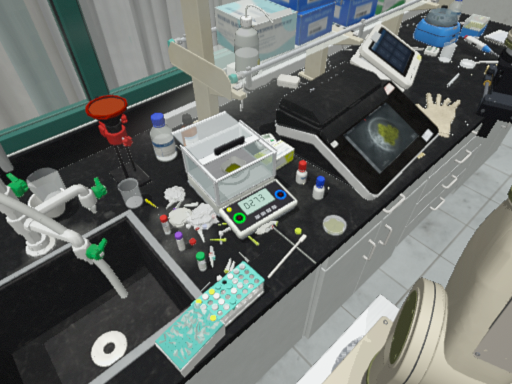

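View pics/top0.png

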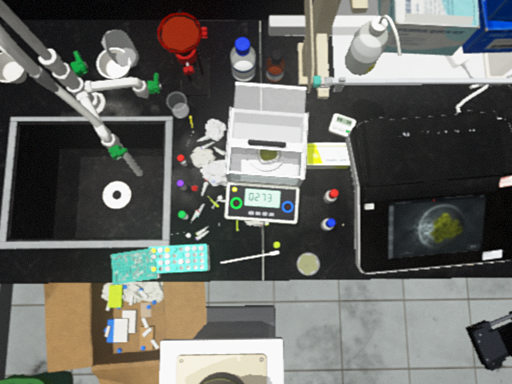

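The scene view shows the balance at about (240,185) with its black bar near (230,143). In the top view the bar is near (267,143), the green ring near (237,203) and the blue ring near (288,207). I'll measure these by colour.

```bash
cat > h.py <<'E'
from bench import r,cams
import cv2,numpy as np
def ray(c,u,v):
    E=np.array(c["extrinsics"]);d=E[:3,:3]@np.array([(u-c["cx"])/c["fx"],(v-c["cy"])/c["fy"],1]);return E[:3,3],d
def onz(c,u,v,z):
    o,d=ray(c,u,v);return o+d*(z-o[2])/d[2]
def blob(m,box):
    k=np.zeros_like(m,np.uint8);a,b,e,f=box;k[b:f,a:e]=m[b:f,a:e]
    n,l,s,ce=cv2.connectedComponentsWithStats(k.astype(np.uint8),connectivity=8)
    i=1+np.argmax(s[1:,4]);return s[i],ce[i],np.argwhere(l==i)[:,::-1].astype(np.float32)
E
python3 - <<'E'
from h import *
B={"top":((228,192,246,212),(278,196,298,216),(240,134,294,152)),"scene":((230,208,250,228),(270,184,292,206),(205,128,250,158))}
for n in B:
    c=cams.camera(n);h=cv2.cvtColor(c["color"],cv2.COLOR_RGB2HSV);H,S,V=[h[:,:,i] for i in range(3)]
    g=(H>40)&(H<85)&(S>120)&(V>80);b=(H>95)&(H<125)&(S>120)&(V>80);k=V<60
    for nm,m,bx,z in(("g",g,B[n][0],.048),("b",b,B[n][1],.048),("bar",k,B[n][2],.176)):
        s,ce,p=blob(m,bx);rc=cv2.minAreaRect(p);print(n,nm,s,rc,"pt",np.round(onz(c,*rc[0],z),4), np.round(onz(c,*ce,z),4))
        if nm=="bar":
            for q in cv2.boxPoints(rc):print("   ",q,np.round(onz(c,*q,.176),4))
    x0,y0,x1,y1=((215,70,325,235) if n=="top" else (165,95,305,245))
    im=c["color"][y0:y1,x0:x1,::-1];cv2.imwrite(f"pics/{n}1.png",cv2.resize(im,None,fx=3.6,fy=3.6,interpolation=cv2.INTER_CUBIC))
E
```

```text
top g [230 197  13  12 100] ((236.0, 202.5), (11.0, 12.0), 90.0) pt [ 0.5025 -0.0391  0.048 ] [ 0.5022 -0.0387  0.048 ]
top b [281 201  13  12  99] ((287.0, 206.5), (11.0, 12.0), 90.0) pt [ 0.4907 -0.1738  0.048 ] [ 0.4906 -0.174   0.048 ]
top bar [249 142   4   3   6] ((250.4000244140625, 143.20001220703125), (3.5777084827423096, 0.8944271206855774), 26.56505012512207) pt [ 0.6247 -0.0786  0.176 ] [ 0.6248 -0.0784  0.176 ]
    [248.60002 142.8    ] [ 0.6258 -0.0743  0.176 ]
    [249.00002 142.00002] [ 0.6277 -0.0753  0.176 ]
    [252.20003 143.60002] [ 0.6237 -0.0828  0.176 ]
    [251.80003 144.40001] [ 0.6218 -0.0819  0.176 ]
scene g [233 212  13  12  98] ((239.0, 217.5), (11.0, 12.0), 90.0) pt [ 0.504  -0.0394  0.048 ] [ 0.5036 -0.0392  0.048 ]
scene b [274 189  13  11  87] ((280.1000061035156, 194.20001220703125), (11.180339813232422, 10.733125686645508), 63.43495178222656) pt [ 0.4923 -0.1746  0.048 ] [ 0.4925 -0.1742  0.048 ]
scene bar [215 137  29  18 162] ((229.31564331054688, 145.6886749267578), (5.681654930114746, 32.12029266357422), 65.37643432617188) pt [ 0.6169 -0.1088  0.176 ] [ 0.6179 -0.1087  0.176 ]
    [213.53229 149.79773] [ 0.6307 -0.0691  0.176 ]
    [242.73172 136.41464] [ 0.6236 -0.1592  0.176 ]
    [245.099   141.57962] [ 0.6027 -0.1495  0.176 ]
    [215.89957 154.9627 ] [ 0.6105 -0.0612  0.176 ]
```

View pics/top1.png

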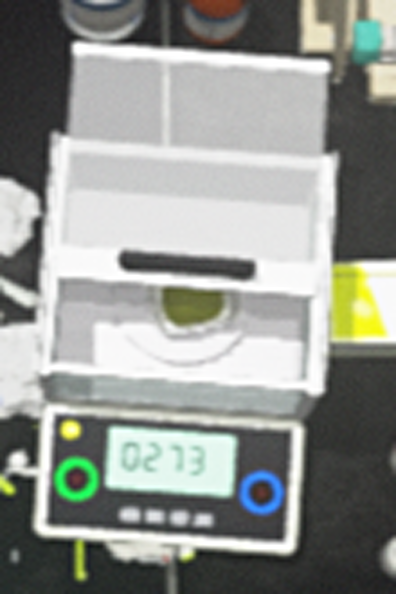

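View pics/scene1.png

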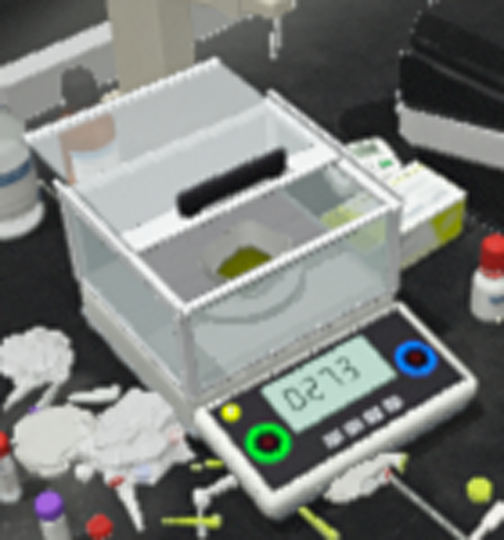

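The top crop is clear: bar at crop (119–255, 250–279) and both rings visible. The bar threshold was too strict, so I'll redo it. I'll also get the yaw, the jaw axis and the overhead beam's position.

```bash
python3 - <<'E'
from h import *
from scipy.spatial.transform import Rotation as R
c=cams.camera("top");h=c["color"].max(2)
for T in(85,110):
    s,ce,p=blob(h<T,(244,136,290,150));rc=cv2.minAreaRect(p);print(T,s,rc,np.round(onz(c,*rc[0],.17),4))
    for q in cv2.boxPoints(rc):print("   ",q,np.round(onz(c,*q,.176),4))
s2=cams.camera("scene")
def tri(a,b):
    o,d=ray(c,*a);p,e=ray(s2,*b);t=np.linalg.lstsq(np.c_[d,-e],p-o,rcond=None)[0];return (o+t[0]*d),(p+t[1]*e)
print("beam end",tri((308,93),(240,97)))
R0=R.from_quat(r.read_state()["eef_rot"]).as_matrix();print(np.round(R0,3))
im=c["color"][0:160,200:420,::-1];cv2.imwrite("pics/t2.png",cv2.resize(im,None,fx=3.6,fy=3.6))
im=s2["color"][0:160,130:350,::-1];cv2.imwrite("pics/s2.png",cv2.resize(im,None,fx=3.6,fy=3.6))
E
```

```text
85 [249 141  36   6 135] ((266.51776123046875, 143.2425994873047), (35.261070251464844, 3.7841148376464844), 3.945185899734497) [ 0.6263 -0.1172  0.17  ]
    [248.79881 143.91716] [ 0.623  -0.0747  0.176 ]
    [249.05919 140.14201] [ 0.6323 -0.0754  0.176 ]
    [284.2367  142.56804] [ 0.6259 -0.1593  0.176 ]
    [283.97632 146.34319] [ 0.6166 -0.1585  0.176 ]
110 [248 140  38   8 162] ((266.43853759765625, 143.1762237548828), (37.11965560913086, 4.798395156860352), 5.19442892074585) [ 0.6265 -0.117   0.17  ]
    [247.7377  143.88524] [ 0.6231 -0.0722  0.176 ]
    [248.17215 139.10655] [ 0.6349 -0.0733  0.176 ]
    [285.13937 142.46721] [ 0.6261 -0.1615  0.176 ]
    [284.70493 147.2459 ] [ 0.6143 -0.1602  0.176 ]
beam end (array([ 0.72633329, -0.21170537,  0.23138149]), array([ 0.71124756, -0.22619819,  0.22676931]))
[[-0.     0.336 -0.942]
 [ 0.    -0.942 -0.336]
 [-1.    -0.     0.   ]]
```

View pics/t2.png

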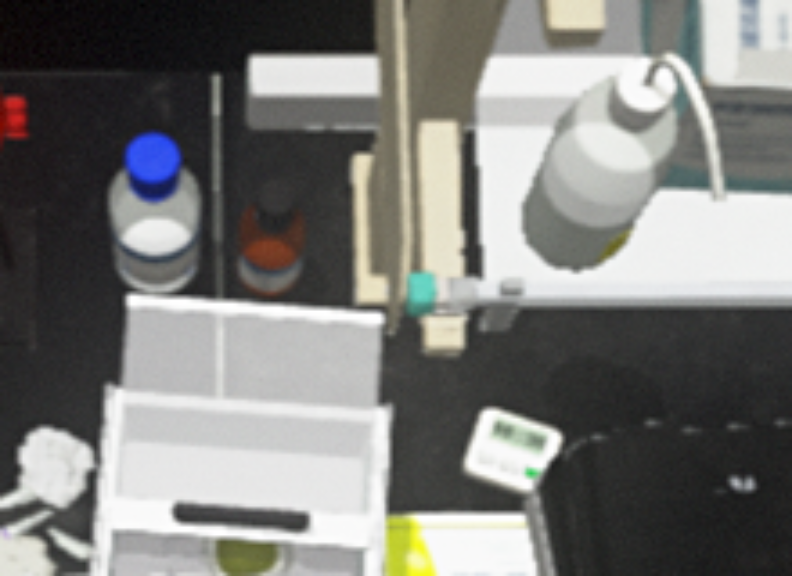

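View pics/s2.png

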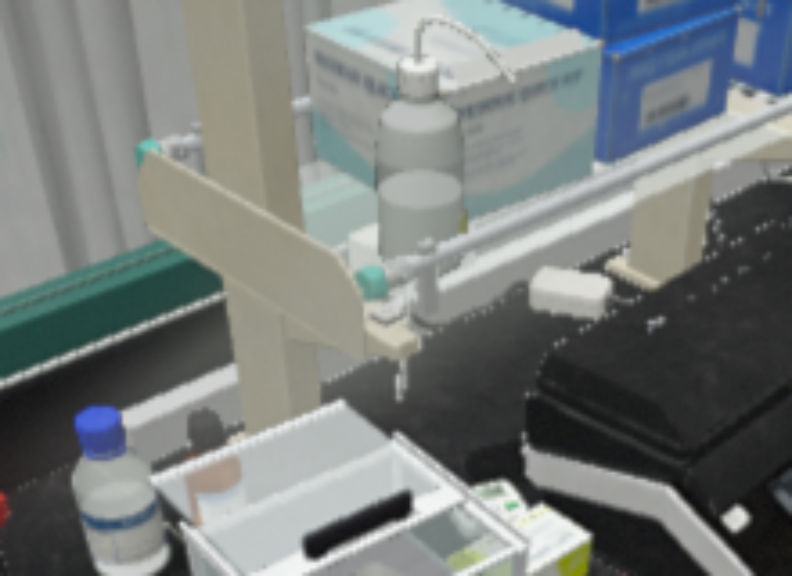

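Bar middle is about (0.6255, -0.117) and the yaw about -5°. The shelf bracket tip is near (0.72, -0.22, 0.23), so I'll work slightly left of the bar's middle. First move: rise, close the fingers and travel around the front.

>>> drive_tool:
  moves: "0 0 0.035 0 1;0 0 0.035 0 1;0.019 0.039 0 -2.5 1;0.019 0.039 0 -2.5 1;0.019 0.039 0 -2.5 1;0.019 0.039 0 -2.5 1;0.019 0.039 0 -2.5 1;0.019 0.039 0 -2.5 1;0.019 0.039 0 -2.5 1;0.019 0.039 0 -2.5 1;0.019 0.039 0 -2.5 1;0.019 0.039 0 -2.1 1;0 0 0 0 1;0 0 0 0 1"
  newtons: 10

```text
time: 2.05
ee_pos: [0.3998, -0.1992, 0.3036]
eef_rot: [-0.706, 0.031, 0.706, 0.03]
ft_force: [-0.5, -1.1, -0.5]
width: 0.0004
```

>>> drive_tool:
  moves: "0.032 0.012 0 0 1;0.032 0.012 0 0 1;0.032 0.012 0 0 1;0.032 0.012 0 0 1;0.032 0.012 0 0 1;0.032 0.012 0 0 1;0.032 0.012 0 0 1;0.034 0.012 0 0 1;0 0 -0.03 0 1;0 0 -0.03 0 1;0 0 0 0 1;0 0 0 0 1"

```text
time: 3.55
ee_pos: [0.6584, -0.1036, 0.2448]
eef_rot: [0.707, -0.031, -0.706, -0.031]
ft_force: [-0.1, -0.1, 0.9]
width: 0.0006
```

```bash
python3 - <<'E'
from h import *
from scipy.spatial.transform import Rotation as R
s=r.read_state();print(s["ee_pos"],np.round(R.from_quat(s["eef_rot"]).as_matrix(),3).tolist(),s["width"])
for n,(a,b,e,f) in(("top",(190,50,350,200)),("scene",(150,40,310,190))):
    c=cams.camera(n);E=np.array(c["extrinsics"])
    im=cv2.resize(c["color"][b:f,a:e,::-1],None,fx=4,fy=4,interpolation=cv2.INTER_CUBIC);cv2.imwrite(f"pics/{n}3.png",im)
    q=E[:3,:3].T@(s["ee_pos"]-[0,0,.011]-E[:3,3]);print(n,q[0]/q[2]*c["fx"]+c["cx"],q[1]/q[2]*c["fy"]+c["cy"])
E
```

```text
[ 0.6583727  -0.10363779  0.24477763] [[0.001, -0.088, -0.996], [-0.001, -0.996, 0.088], [-1.0, 0.0, -0.001]] 0.0006235675238533808
top 261.2954397167232 121.05022269538468
scene 215.73274562249964 120.32578987563623
```

View pics/scene3.png

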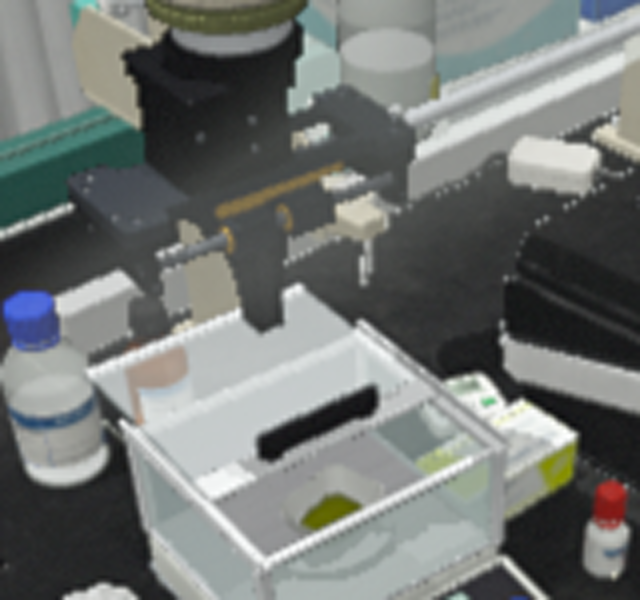

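View pics/top3.png

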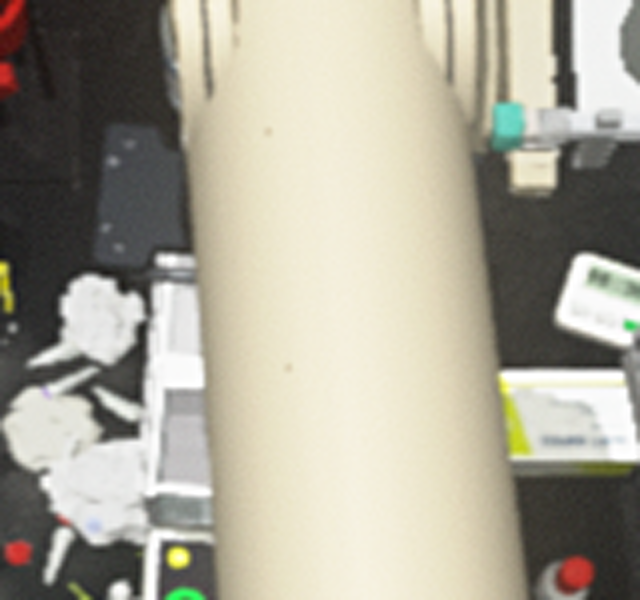

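The scene view shows the closed fingertips near full-frame (216,121), above the lid behind the bar, as projected. The bracket is clear. Descending.

>>> drive_tool:
  moves: "-0.004 0 -0.02 0 1;0 0 -0.02 0 1;0 0 -0.015 0 1;0 0 -0.01 0 1;0 0 -0.004 0 1;0 0 0 0 1;0 0 0 0 1"

```text
time: 4.53
ee_pos: [0.6544, -0.1026, 0.1752]
eef_rot: [0.707, -0.031, -0.706, -0.031]
ft_force: [0.7, -0.7, 0.3]
width: 0.0003
```

```bash
python3 - <<'E'
from h import *
s=r.read_state();print(s["ee_pos"],s["ft_force"])
c=cams.camera("scene");cv2.imwrite("pics/s4.png",cv2.resize(c["color"][70:190,160:300,::-1],None,fx=5,fy=5,interpolation=cv2.INTER_CUBIC))
E
```

```text
[ 0.65443805 -0.10259656  0.17522906] [ 0.69038997 -0.66139095  0.26224547]
```

View pics/s4.png

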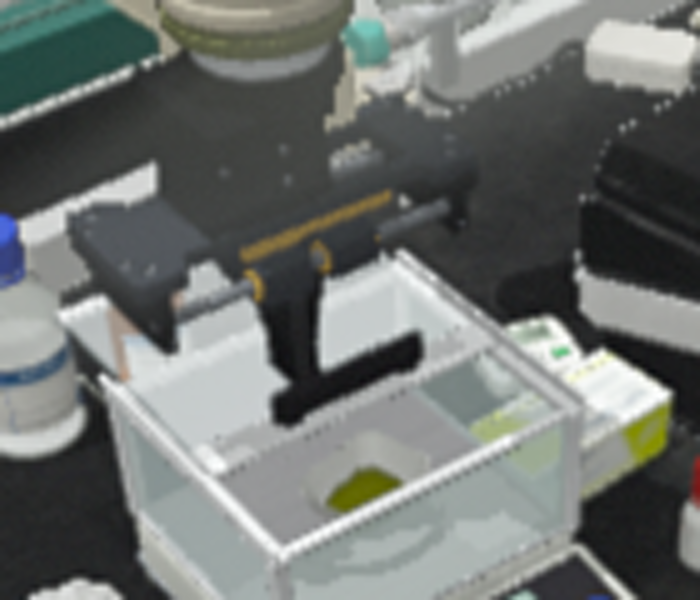

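The fingertips are behind the bar, left of its middle, at half bar height, with no contact force. Pushing along the balance's -x.

>>> drive_tool:
  moves: "-0.004 0.0003 0 0 1;-0.004 0.0003 0 0 1;-0.003 0.0003 0 0 1;-0.003 0.0003 0 0 1;-0.004 0.0003 0 0 1;-0.004 0.0003 0 0 1;-0.004 0.0003 0 0 1;-0.004 0.0003 0 0 1;-0.004 0.0003 0 0 1;-0.004 0.0003 0 0 1;-0.004 0.0003 0 0 1;-0.004 0.0003 0 0 1;-0.004 0.0003 0 0 1;-0.004 0.0003 0 0 1;-0.004 0.0003 0 0 1;-0.004 0.0003 0 0 1;-0.003 0.0003 0 0 1;0 0 0 0 1"

```text
time: 6.82
ee_pos: [0.5887, -0.0977, 0.1745]
eef_rot: [-0.706, 0.031, 0.707, 0.03]
ft_force: [0.7, -0.8, -0.2]
width: 0.0003
```

```bash
python3 - <<'E'
from h import *
s=r.read_state();print(s["ee_pos"],s["ft_force"])
c=cams.camera("scene");cv2.imwrite("pics/s5.png",cv2.resize(c["color"][90:210,160:300,::-1],None,fx=5,fy=5,interpolation=cv2.INTER_CUBIC))
E
```

```text
[ 0.58870735 -0.09774881  0.17451477] [ 0.68860568 -0.81744281 -0.20209919]
```

View pics/s5.png

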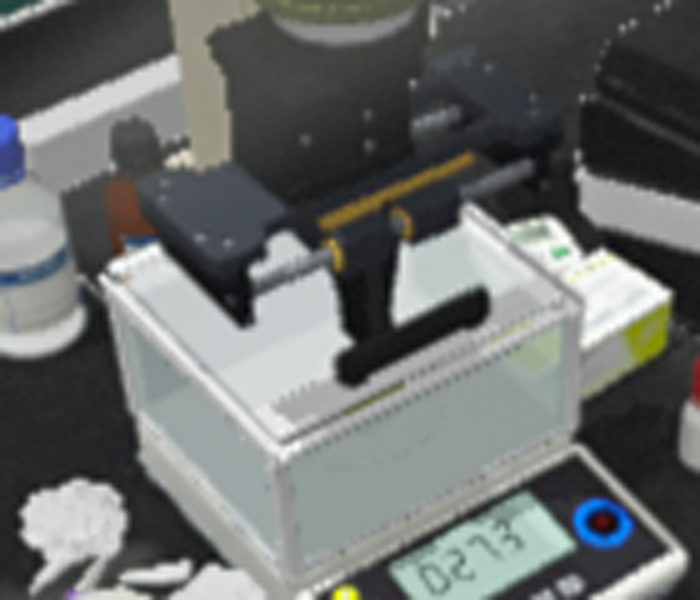

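The lid has moved about 50 mm, with a gap of roughly 17 mm left at the front. Continuing slowly.

>>> drive_tool:
  moves: "-0.003 0.0003 0 0 1;-0.003 0.0003 0 0 1;-0.003 0.0003 0 0 1;-0.002 0.0002 0 0 1;-0.002 0.0002 0 0 1;0 0 0 0 1"

```text
time: 7.62
ee_pos: [0.5804, -0.0968, 0.1751]
eef_rot: [0.71, -0.031, -0.703, -0.031]
ft_force: [26.1, -4.0, -16.5]
width: 0.0006
```

>>> drive_tool:
  moves: "-0.001 0.0001 0 0 1;-0.001 0.0001 0 0 1;0 0 0 0 1"

```text
time: 8.0
ee_pos: [0.5802, -0.0968, 0.1753]
eef_rot: [0.712, -0.031, -0.701, -0.031]
ft_force: [36.4, -4.7, -22.0]
width: 0.0001
```

>>> drive_tool:
  moves: "-0.001 0.0001 0 0 1;-0.001 0.0001 0 0 1;0 0 0 0 1"

```text
time: 8.38
ee_pos: [0.58, -0.0968, 0.1754]
eef_rot: [0.713, -0.031, -0.7, -0.031]
ft_force: [46.1, -6.0, -29.2]
width: 0.0006
```

It's hard against something at TCP x 0.580, and the force rose higher than I wanted. I batched those steps and should have read between them. Relieving it now and looking.

>>> drive_tool:
  moves: "0.004 -0.0003 0 0 1;0.004 -0.0003 0 0 1;0.005 -0.0004 0 0 1;0.005 -0.0004 0 0 1;0 0 0 0 1"

```text
time: 9.0
ee_pos: [0.5902, -0.0971, 0.1744]
eef_rot: [-0.706, 0.03, 0.707, 0.031]
ft_force: [-0.4, -0.1, 0.7]
width: 0.0006
```

```bash
python3 - <<'E'
from h import *
s=r.read_state();print(s["ee_pos"],s["ft_force"])
c=cams.camera("scene");cv2.imwrite("pics/s6.png",cv2.resize(c["color"][110:230,160:300,::-1],None,fx=5.5,fy=5,interpolation=cv2.INTER_CUBIC))
E
```

```text
[ 0.59015666 -0.09710042  0.17444687] [-0.35240867 -0.10811033  0.66692504]
```

View pics/s6.png

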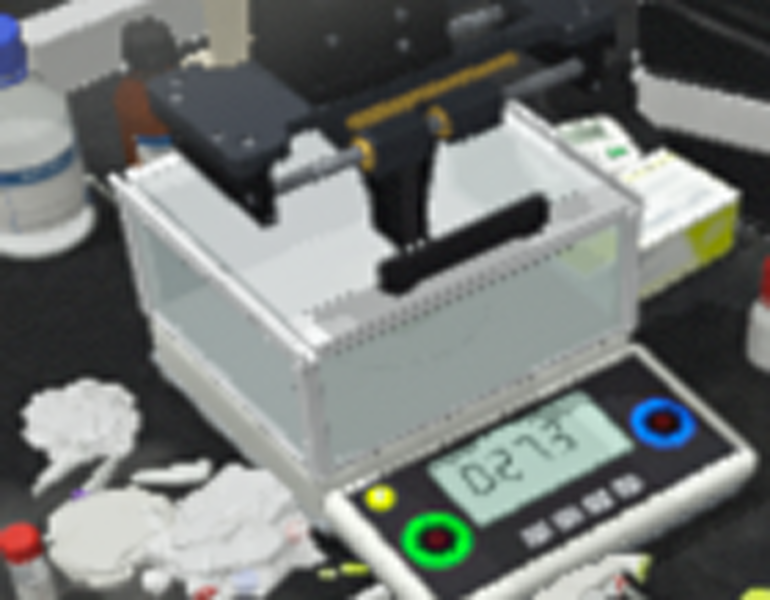

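The scene view shows the lid's front strip against the front frame and the display still at 0273. The bar is off the fingers. I'll rise and go over the green sensor.

>>> drive_tool:
  moves: "0.004 0 0.02 0 1;0 0 0.03 0 1;0 0 0.03 0 1;-0.02 0.01 0 0 1;-0.02 0.012 0 0 1;-0.02 0.012 0 0 1;-0.02 0.012 0 0 1;-0.017 0.012 0 0 1;0 0 0 0 1;0 0 0 0 1"

```text
time: 10.3
ee_pos: [0.4974, -0.0398, 0.2547]
eef_rot: [0.707, -0.031, -0.706, -0.031]
ft_force: [-0.7, -0.3, -0.8]
width: 0.0003
```

```bash
python3 - <<'E'
from h import *
s=r.read_state();print(s["ee_pos"],s["ft_force"])
for n,(a,b,e,f) in(("top",(190,80,330,220)),("scene",(160,100,300,240))):
    c=cams.camera(n);cv2.imwrite(f"pics/{n}7.png",cv2.resize(c["color"][b:f,a:e,::-1],None,fx=4.2,fy=4.2,interpolation=cv2.INTER_CUBIC))
    h=cv2.cvtColor(c["color"],cv2.COLOR_RGB2HSV);H,S,V=[h[:,:,i] for i in range(3)]
    bx=(228,192,246,212) if n=="top" else (230,208,250,228)
    m=(H>40)&(H<85)&(S>120)&(V>80)
    try:
        x,ce,p=blob(m,bx);print(n,x,np.round(onz(c,*ce,.048),4))
    except Exception as ex:print(n,"hidden")
E
```

```text
[ 0.49741912 -0.03978373  0.25467397] [-0.68111941 -0.29036678 -0.75715554]
top hidden
scene [233 212  13  12  96] [ 0.5042 -0.0386  0.048 ]
```

View pics/scene7.png

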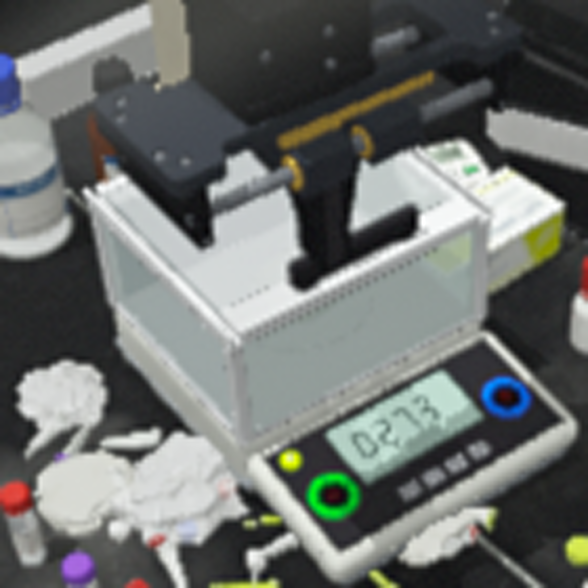

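View pics/top7.png

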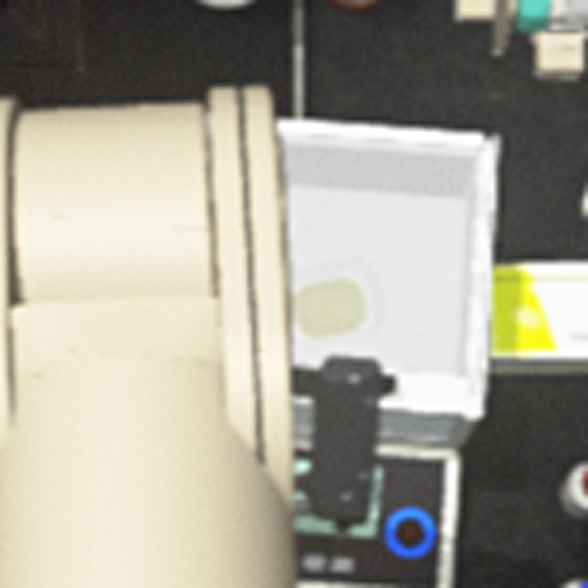

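The top view shows the lid's rear edge flush with the box's rear, so it is shut. The bar's right end is near (284,171), and the scene view puts the green ring at (0.504, -0.0386). Descending to about 25 mm above the sensor.

>>> drive_tool:
  moves: "0.001 0.001 -0.04 0 1;0 0 -0.04 0 1;0 0 -0.04 0 1;0 0 -0.03 0 1;0 0 -0.015 0 1;0 0 -0.006 0 1;0 0 0 0 1;0 0 0 0 1"

```text
time: 11.4
ee_pos: [0.4988, -0.0383, 0.0846]
eef_rot: [0.707, -0.031, -0.706, -0.03]
ft_force: [-1.0, 0.2, -1.0]
width: 0.0004
```

```bash
python3 - <<'E'
from h import *
s=r.read_state();print(s["ee_pos"],s["ft_force"])
c=cams.camera("scene");cv2.imwrite("pics/s8.png",cv2.resize(c["color"][120:240,170:310,::-1],None,fx=5,fy=5,interpolation=cv2.INTER_CUBIC))
E
```

```text
[ 0.49880893 -0.03831274  0.0845801 ] [-0.99323081  0.2066625  -1.01940609]
```

View pics/s8.png

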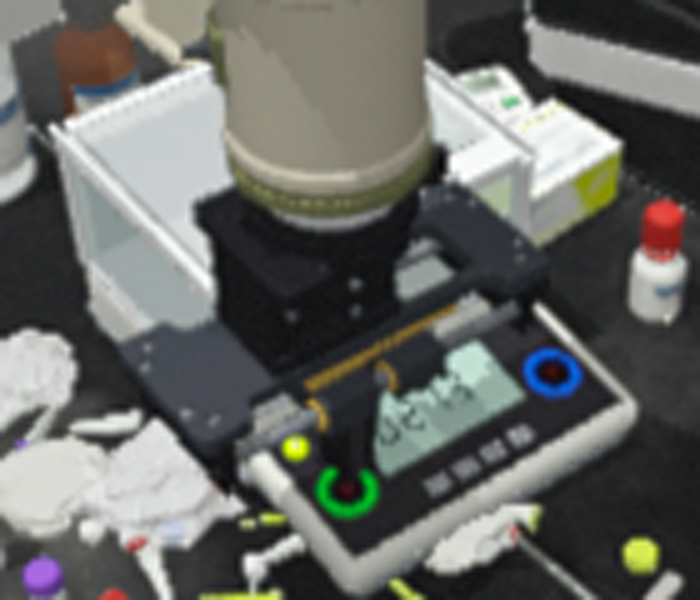

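The fingertips hover just behind and above the green window, about 25 mm up. The hand is clear of the glass and forces are at noise level. Holding still.

>>> drive_tool:
  moves: "0 0 0 0 1;0 0 0 0 1;0 0 0 0 1;0 0 0 0 1;0 0 0 0 1;0 0 0 0 1;0 0 0 0 1;0 0 0 0 1;0 0 0 0 1;0 0 0 0 1;0 0 0 0 1;0 0 0 0 1;0 0 0 0 1;0 0 0 0 1;0 0 0 0 1;0 0 0 0 1;0 0 0 0 1;0 0 0 0 1;0 0 0 0 1;0 0 0 0 1"

```text
time: 13.95
ee_pos: [0.4981, -0.0382, 0.0836]
eef_rot: [-0.706, 0.031, 0.706, 0.031]
ft_force: [0.0, -0.4, -0.5]
width: 0.0003
```

```bash
python3 - <<'E'
from h import *
s=r.read_state();print(s["ee_pos"],s["ft_force"])
c=cams.camera("scene");cv2.imwrite("pics/s9.png",cv2.resize(c["color"][120:240,170:310,::-1],None,fx=5,fy=5,interpolation=cv2.INTER_CUBIC))
E
```

```text
[ 0.49808909 -0.0382345   0.08356494] [ 0.00711603 -0.4164467  -0.4769961 ]
```

View pics/s9.png

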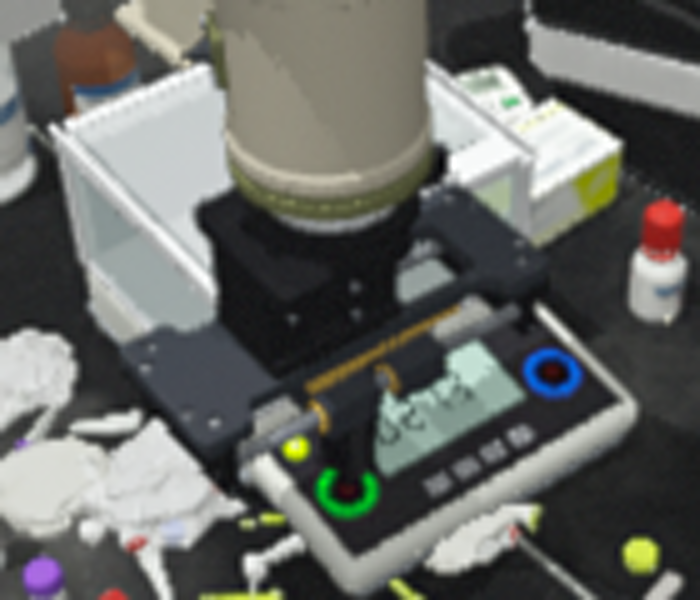

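Held still for over 2.5 s. The visible part of the display hasn't changed. Lifting straight up and taking the hand away the way it came.

>>> drive_tool:
  moves: "0 0 0.02 0 1;0 0 0.04 0 1;0 0 0.05 0 1;0 0 0.05 0 1;0 0 0.05 0 1;-0.03 -0.03 0 0 1;-0.03 -0.04 0 0 1;-0.03 -0.04 0 0 1;-0.01 -0.04 0 0 1;-0.02 -0.04 0 0 1;-0.02 -0.04 0 0 1;-0.02 -0.04 0 0 1;-0.02 -0.04 0 0 1;-0.02 -0.04 0 0 1;-0.02 -0.04 0 0 1;0 0 0 0 1;0 0 0 0 1"

```text
time: 16.12
ee_pos: [0.2786, -0.4277, 0.2934]
eef_rot: [0.706, -0.03, -0.706, -0.031]
ft_force: [0.4, 0.3, -0.4]
width: 0.0002
```

```bash
python3 - <<'E'
from h import *
s=r.read_state();print(s["time"],s["ee_pos"],s["ft_force"])
for n,(a,b,e,f) in(("top",(165,80,345,260)),("scene",(150,100,350,250))):
    c=cams.camera(n);k=3.3 if n=="top" else 4;cv2.imwrite(f"pics/{n}10.png",cv2.resize(c["color"][b:f,a:e,::-1],None,fx=k,fy=k,interpolation=cv2.INTER_CUBIC))
    if n=="top":
        x,ce,p=blob(c["color"].max(2)<85,(240,158,296,178));rc=cv2.minAreaRect(p);print(x,rc,onz(c,*rc[0],.176))
E
```

```text
16.125 [ 0.27858451 -0.42765974  0.2934427 ] [ 0.40945546  0.27754943 -0.44248005]
[247 167  36   7 121] ((264.46954345703125, 169.8252716064453), (35.313899993896484, 3.6091742515563965), 5.355824947357178) [ 0.55944019 -0.11124625  0.176     ]
```

View pics/scene10.png

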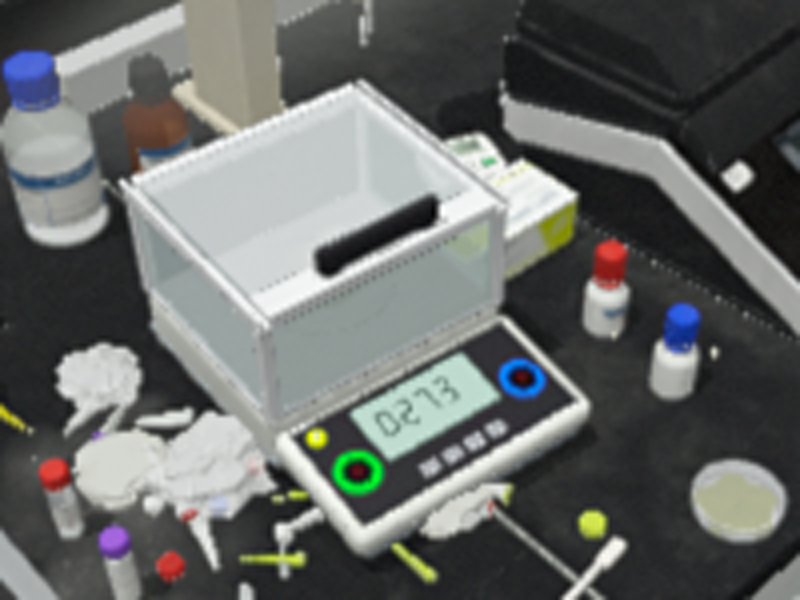

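View pics/top10.png

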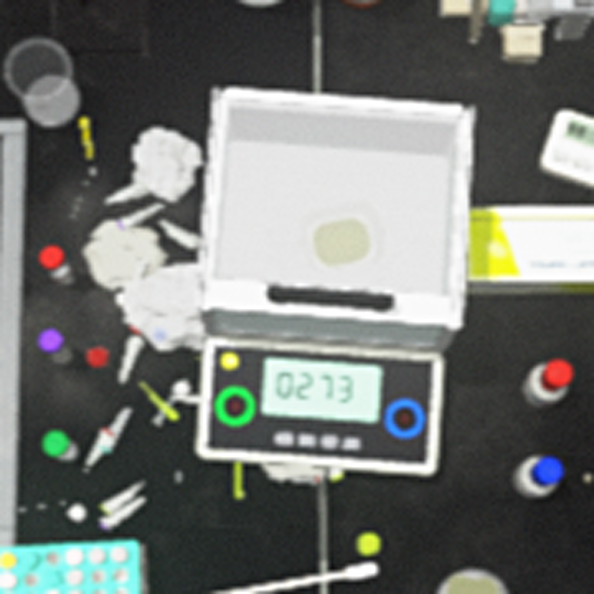

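The lid is shut: the bar moved 65 mm to a hard stop at the front frame. The vials, droppers, petri dish and boat are where they were, and the arm is clear. Handing in.

```bash
python3 -c "
from bench import ticket
print(ticket.close_job())"
```

```text
the job is handed in; nothing more can be done
None
```

I shut the lid, held the closed fingertips over the green sensor, took the hand well away and handed the job in at about 16 s. I could not confirm the tare itself, because the display read 0273 before and after.

- **Lid:** I pushed the black bar from behind with the closed fingertips. It moved about 65 mm to a hard stop. The last pictures show the lid flush with the front and back of the glass box.
- **Sensor:** The fingertips stayed about 25 mm above the green window and about 5 mm to its front for over 2.5 s. Forces were at noise level, so nothing was being touched. The hand's pointing position was about 135 mm from the blue sensor, and it passed nearer only about 0.2 m above it.
- **Final state:** The boat and the bystanders in the last pictures look undisturbed. I judged this by eye and did not measure it.
- **Push not gentle at the end:** I sent several small moves against the stop without checking the force between them. The wrist reading reached about 46 N along the push (about 55 N in total), well above the 1–2 N the lid needs, and I backed off at once. That is below the 120 N wrist limit, and I saw no damage or shift.

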